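# Ready the sample grinder and open the vacuum jar

### The job

Make ready to grind the next coffee sample: turn the grinder's adjusting collar until its scale reads 60 degrees at the index line. Open the vent tap on the vacuum jar fully to let the air in, and only then lift the lid off by its knob and lay it gently, right way up, in the middle of the rubber mat. Leave the tap open, and do not shift the jar or the other things on the bench.

Things in the scene. Friction and masses are not known exactly. Their poses are not given: they have to be found in the camera images.
- grinder: Black and brass coffee grinder, fixed. Origin at bench level under the collar's vertical axis; x points from its front (chute) to the motor housing at the back. That housing is a box whose face stands 56 mm behind the collar axis, 106 mm deep, 120 mm wide, top at height 243 mm, so fingers cannot come down there. The grinding chamber under the collar is 104 mm across; base 250 x 140 mm.
- index (a point): Index line: a black line on the small aluminium block at the grinder's front (-x), just outside the collar's flange, 62 mm from the collar axis, top at height 205 mm.
- collar (a joint): Adjusting collar on top of the grinding chamber, turning about the vertical. Value in rad = scale reading at the index line (60 degrees = 1.047); range 0 to 3.3, grows counterclockwise seen from above. Starts between 100 and 165 degrees, so it must be turned clockwise. Stiff (0.25 N m), stays where it is left.
- scale_zero (a point): Zero mark of the scale, 7.5 mm wide and 20 mm long, its middle here, at the rim of the collar's aluminium flange (108 mm across, upper face at height 206 mm), 44 mm from the axis; turns with the collar. From it black marks run clockwise seen from above, one every 10 degrees up to 180, a longer one every 30: 60 is the second long mark after the wide zero. At reading 0 the zero mark is at the index line.
- collar_grip (a point): Point on the collar's axis, in the middle of its knurled brass hub, at height 228 mm. The hub is round, 63 mm across over the knurl, and stands from height 206 to 242 mm, rising from the flange; a black feed throat shows in its top face. Turns with the collar.
- jar: Glass vacuum jar, 142 mm across, 120 mm high, 1.8 kg, loose on the bench, with black-capped tubes inside. Origin at the centre of its underside, z up.
- lid: Round aluminium lid of the jar, 150 mm across, about 0.55 kg, loose: a 12 mm disc over a plug 118 mm across, 8 mm deep, in the jar's mouth with 6 mm play. Origin: centre of the plug's underside (112 mm above the jar's origin when seated), z up; the disc's top is 20 mm above it. x points to the vent tap, 55 mm from the centre, whose nozzle (42 mm above the origin) points outward to x = 90 mm.
- lid_knob (a point): Middle of the lid's knob for lifting: a black upright cylinder in the centre of the lid, 29 mm across, from 20 to 60 mm above the lid's origin; this point is 42 mm above the origin.
- tap (a joint): Vent tap on the lid, turning about the vertical. Value in rad: 0 = shut (handle across the nozzle, along the lid's y), grows counterclockwise seen from above, 1.57 = fully open (handle in line with the nozzle); stop at 1.62. Starts between 0 and 0.2. Light (0.04 N m), stays where it is left.
- tap_grip (a point): Middle of the tap's handle, a black bar 50 mm long (along this point's y), 12 mm thick (along its x) and 16 mm tall, from 62 to 78 mm above the lid's origin, so it is just higher than the knob. Turns with the tap.
- mat: Black rubber mat, 180 x 180 x 5 mm, fixed to the bench. Origin at the centre of its underside, z up.
- tin: Bystander: upright dark tin, 80 mm across, 165 mm high, just beyond the mat. Origin at the centre of its underside.
- small_jar: Bystander: amber jar with a steel cap, 80 mm across, 100 mm high, beyond the vacuum jar. Origin at the centre of its underside.
- bowl: Bystander: white cupping bowl, 90 mm across, 55 mm high, on the robot's side of the vacuum jar. Origin at the centre of its underside.
- brush: Bystander: wooden-handled brush, 150 mm long, lying on the robot's side of the mat. Origin in the middle of its underside.
There are look-alikes about, which are no part of the job. What is meant by the lid is not purple, and is the smaller of those in its own colour.

How it is judged (in metres and radians):
On the way, in this order (a step that is already met when the one before it is completed fails the run):
1. the vent tap is turned open while the lid still sits on the jar (value of joint tap above 1.35 rad and z of lid in the frame of jar below 0.117 m), for 0.2 s.
2. the lid is lifted clear of the jar (z of lid in the frame of jar above 0.13 m), for 0.2 s.
At the end, for the whole second after the job is handed in: The collar's scale reads 60 degrees to within half a division (5 degrees); the vent tap is open (beyond 1.3 rad); the lid lies at rest, flat and right way up on the mat, its centre within 35 mm of the mat's centre (value of joint collar between 0.96 and 1.134 rad and value of joint tap above 1.3 rad and horizontal distance between lid and mat below 0.035 m and z of lid in the frame of mat between 0.002 and 0.01 m and angle between lid's own z axis and vertical below 0.08 rad and linear speed of lid below 0.02 m/s); the robot touches nothing.
It fails at once if the lid is raised from the jar before the vent tap is open (value of joint tap below 1.2 rad and z of lid in the frame of jar above 0.118 m).
It fails at once if the lid is dropped or banged down: faster than 0.3 m/s in the last 30 mm above the mat (horizontal distance between lid and mat below 0.09 m and z of lid in the frame of mat below 0.035 m and linear speed of lid above 0.3 m/s).
It fails at once if the jar is shifted by more than 30 mm or tipped (distance of jar from where it was at the start of the episode above 0.03 m or angle between jar's own z axis and vertical above 0.2 rad).
It fails at once if a bystander is shifted by more than 25 mm (distance of any of tin, small_jar, bowl, brush from where it was at the start of the episode above 0.025 m).
It also fails if it takes over 64 s, if anything falls off the work surface, if the arm or the gripper's body presses on something with over 40 N, if the wrist force passes 120 N, or if a joint passes its speed limit or range.

### The arm

A 6-joint arm with a two-finger parallel gripper is mounted at the origin on the work surface. World frame = base frame: x ahead of the robot, y to its left, z up, the work surface at z = 0. Lengths are in mm, angles in degrees, forces in N, time in s.
With the tool pointing down it reaches from about 325 to 925 mm from the base axis. Payload 3.1 kg.
Tool frame: the origin (TCP) lies at the very end of the fingers, on their centre line; the grasp point (between the pads) lies grasp_offset behind it (grasp_offset is the distance from the TCP to the grasp point, in mm); z points along the fingers, x is the direction in which the jaws open and shut, and the axes are right-handed (so a half turn about z gives the same grasp; the last joint's range is limited). The gripper opens to 85 mm and grips with 20 to 120 N. Pads are 22 mm wide; open, the fingers measure 114 mm over their backs; the gripper's body (76 mm by 85 mm) begins 54 mm behind the grasp point. The pads swing forward as they close: fully open they stand 13 mm farther back than shut.
Start: joints at [-6.429, 12.427, 92.441, -0, 75.132, -6.429], TCP at [625.011, 0.021, 231.3] pointing down, gripper open.
Joint ranges: [-157.48, 157.48], [-44.54, 120.13], [17.64, 146.25], [-64.5, 244.5], [7.68, 150.69], [-147.95, 147.95]. Speed limits (degrees/s): [159.86, 159.86, 180, 180, 180, 180].

### API

Orientations are given as [roll, pitch, yaw] about the fixed x, y, z axes, in that order (R = Rz(yaw) Ry(pitch) Rx(roll)).
In Python, from station import * gives the robot as it stands. Calls block until the motion is done:
- goto(position, orientation): joint-space move of the TCP to a pose.
- move_l(position, attitude=None, speed=150): straight line of the TCP; attitude=None keeps the orientation; speed is the mean speed in mm/s.
- move_j(angles): joint-space move.
- grip(opening, squeeze=None): finger opening in mm; squeeze is the grip in N (None keeps the last); returns when the fingers have stopped.
- wait(seconds).
- solve_ik(position, orientation): joint angles nearest the present ones, or None.
- get_obs(): the state.
- get_image(name): name is "scene" or "side" or "wrist"; returns the picture (384x512x3 uint8, red, green, blue); there is no depth.
- get_calibration(name): a dict with "fx", "fy", "cx", "cy" (pixels), "R" (3x3) and "t" (3): a world point X has camera coordinates R X + t; the wrist camera has in their place "mount" (4x4, takes a point from camera to tool coordinates, whose origin is the TCP and whose axes are the tool frame's). Camera axes: x right, y down, z forward; pixel columns grow to the right and rows downward; lengths in mm; the calibration is good to about 2 mm. The wrist camera is an equidistant fisheye: a pixel r from the principal point sees the ray r / f radians off the axis. A picture is of the moment at which its call begins: read the wrist's pose just before it. get_calibration takes no time and is no camera call.
A pose or a line that the arm cannot do raises Unreachable and nothing moves.
- sign_off(): hands the job in, once; it reports no verdict.
Trained networks look in the newest picture that a camera, given by its name, has taken for a name from the list of things; names that differ only in an ending like _2 or _b are one class to them, and where a whole thing is asked for, a point or a joint stands for the part that bears it (a point fixed in the world has none). Each returns a list of dicts, best first, with "score" (0 to 1); they miss things now and then, are a little off and sometimes report something else, mostly with a low value. They report only what shows in the picture. A call takes as long as a camera call. They do not tell look-alikes from the thing itself.
- spot_in(name, camera): "extent" ([centre column, centre row, width, height] in pixels, round what is visible of it).
- regions_of(name, camera): "region" (384x512 bool, what is visible of it) and "extent" ([centre column, centre row, width, height] in pixels, round what is visible of it).
The state is a dict: "t": time; "joint_pos": joint angles; "qvel": joint speeds; "effort": joint torques, N m; "tcp_pos": TCP position; "ee_rot": TCP orientation; "wrist_force": force on the tool from outside, world axes, zero at the start; "moment": the same for the moment, N m; "grip_width": finger opening in mm.
Only numpy, scipy, OpenCV 4.12 (cv2) and the standard library are available. Lean on these libraries where they do the work, as an engineer would, in place of code of your own. Each camera call takes 0.05 s, during which the arm holds its last target. There are 200 camera calls.

## Working session

There is one attempt and no reset: what is moved stays moved. The work goes in short steps, each a Python script; the robot and the scene stay as the last script left them, time stands still between calls to the robot, and variables do not carry over. Pictures are saved under pics/ and viewed, about 8 in all and at most 12, crops included, and the job is handed in when it is done.

```bash
ls; mkdir -p pics
python3 - <<'E'
from station import *
import cv2,numpy as np
o=get_obs();print(o)
for n in("scene","side","wrist"):
    im=get_image(n);cv2.imwrite(f"pics/{n}0.png",im[...,::-1]);c=get_calibration(n);print(n,c)
    for k in("collar","lid","lid_knob","tap","mat","jar","scale_zero","grinder"):
        try:print(k,[(np.round(d["extent"]).tolist(),round(d["score"],2)) for d in spot_in(k,n)][:4])
        except Exception as e:print(k,e)
a=cv2.imread("pics/scene0.png");b=cv2.imread("pics/side0.png")
cv2.imwrite("pics/a.png",cv2.resize(a,(800,600)))
cv2.imwrite("pics/b.png",cv2.resize(b,(800,600)))
E
```

```text
pics
{'t': 0.0, 'joint_pos': array([-6.42835996e+00,  1.24782917e+01,  9.25290629e+01,  1.07113929e-03,
        7.51339711e+01, -6.42867078e+00]), 'qvel': array([ 0.02713206, -0.0799524 ,  0.03657933, -0.02770902,  0.04194613,
       -0.03541905]), 'effort': array([-2.90135131e-04, -3.96841800e+01, -3.03850436e+01, -2.80225659e-04,
        9.87685227e-03,  9.68610237e-06]), 'tcp_pos': array([6.24170040e+02, 1.23697531e-01, 2.29946367e+02]), 'ee_rot': array([-1.79983148e+02,  1.40321180e-01,  5.53687172e-05]), 'wrist_force': array([-0.70770897, -0.44402243,  0.15233294]), 'moment': array([0.00374879, 0.0060302 , 0.03042744]), 'grip_width': 85.49154198200947}
scene {'fx': 472.7219666041226, 'fy': 472.7219666041226, 'cx': 249.75988261385743, 'cy': 193.54029477253212, 'R': array([[-0.15168678,  0.98842592,  0.00230657],
       [ 0.74697971,  0.11616133, -0.65462039],
       [-0.6473117 , -0.0975743 , -0.75595425]]), 't': array([  -9.85449693, -307.78358555, 1889.24804758])}
collar [([121.0, 159.0, 37.0, 23.0], 0.64)]
lid [([399.0, 259.0, 66.0, 59.0], 0.9), ([326.0, 193.0, 51.0, 47.0], 0.
[... 1436 characters left out ...]
[317.0, 144.0, 68.0, 76.0], 0.78)]
wrist {'fx': 297.3186396354542, 'fy': 297.3186396354542, 'cx': 252.9778087089, 'cy': 188.5849865802515, 'mount': array([[ 9.99999850e-01,  1.45718174e-04,  5.28788571e-04,
         3.25354585e-01],
       [-2.80847430e-04,  9.64130228e-01,  2.65429510e-01,
        -6.62051182e+01],
       [-4.71143142e-04, -2.65429618e-01,  9.64130124e-01,
        -1.43766176e+02],
       [ 0.00000000e+00,  0.00000000e+00,  0.00000000e+00,
         1.00000000e+00]])}
collar []
lid []
lid_knob [([239.0, 4.0, 35.0, 5.0], 0.7)]
tap []
mat [([201.0, 171.0, 157.0, 154.0], 0.64)]
jar []
scale_zero []
grinder [([114.0, 195.0, 52.0, 100.0], 0.73), ([184.0, 318.0, 17.0, 9.0], 0.46)]
```

View pics/a.png

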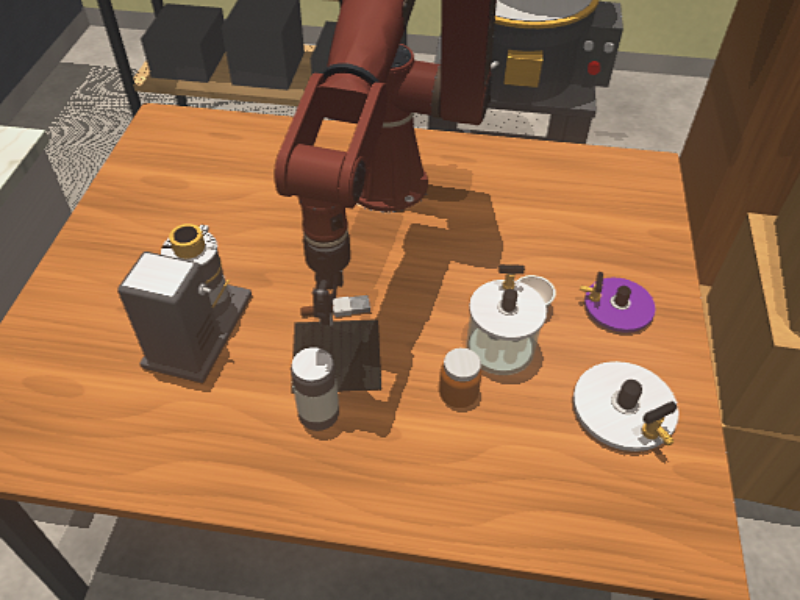

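View pics/b.png

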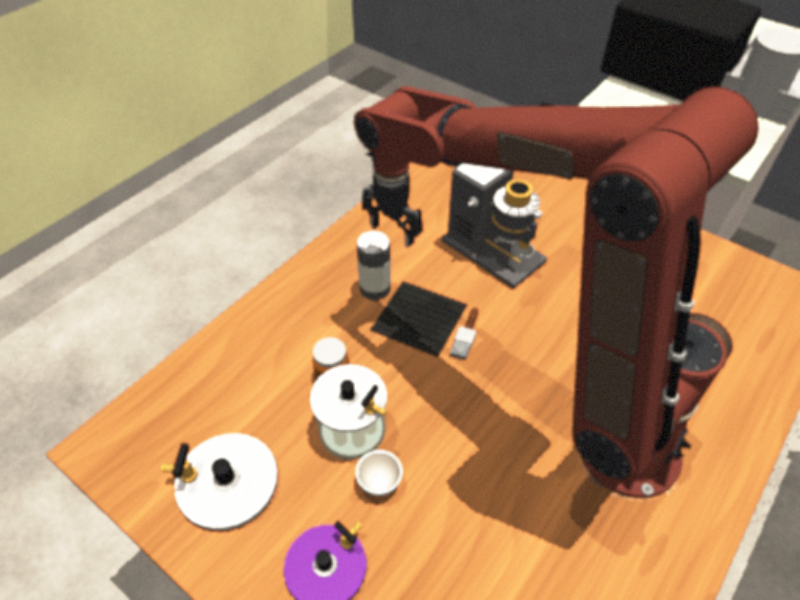

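```bash
cat > h.py <<'E'
from station import *
import cv2,numpy as np
from scipy.spatial.transform import Rotation as Ro
def ray(cam,px):
    """world-plane ray (origin, direction) for scene/side pixel"""
    c=get_calibration(cam);d=np.array([(px[0]-c['cx'])/c['fx'],(px[1]-c['cy'])/c['fy'],1])
    return -c['R'].T@c['t'],c['R'].T@d
def wray(obs,px):
    c=get_calibration("wrist");M=c['mount'];u=np.array([px[0]-c['cx'],px[1]-c['cy']])/c['fx'];r=np.linalg.norm(u)+1e-9
    d=np.array([*(np.sin(r)*u/r),np.cos(r)])
    T=Ro.from_euler('xyz',obs['ee_rot'],degrees=True).as_matrix()
    return obs['tcp_pos']+T@M[:3,3],T@M[:3,:3]@d
def wproj(obs,X):
    c=get_calibration("wrist");M=c['mount'];T=Ro.from_euler('xyz',obs['ee_rot'],degrees=True).as_matrix()
    p=M[:3,:3].T@(T.T@(np.asarray(X)-obs['tcp_pos'])-M[:3,3]);r=np.hypot(p[0],p[1])+1e-9;th=np.arctan2(r,p[2])
    return np.array([c['cx'],c['cy']])+c['fx']*th*p[:2]/r
def atz(r,z): o,d=r;return o+d*(z-o[2])/d[2]
def shot(name):
    o=get_obs();im=get_image("wrist");cv2.imwrite(f"pics/{name}.png",im[...,::-1])
    import pickle;pickle.dump(o,open(f"pics/{name}.pkl","wb"));return o,im
def rect(o,im,c,half,z,n=600):
    """top-down rectified view of plane z, x up, y left, n px over 2*half mm"""
    g=np.linspace(half,-half,n);X,Y=np.meshgrid(g,g,indexing='ij')
    M=get_calibration("wrist");T=Ro.from_euler('xyz',o['ee_rot'],degrees=True).as_matrix();mt=M['mount']
    P=np.stack([X+c[0],Y+c[1],0*X+z],-1)
    p=((P-o['tcp_pos'])@T-mt[:3,3])@mt[:3,:3];r=np.hypot(p[...,0],p[...,1])+1e-9;s=M['fx']*np.arctan2(r,p[...,2])/r
    return cv2.remap(im,(M['cx']+s*p[...,0]).astype('f4'),(M['cy']+s*p[...,1]).astype('f4'),cv2.INTER_CUBIC)
E
python3 - <<'E'
from h import *
print("go",grasp_offset if 'grasp_offset' in globals() else None)
for n,a,b,z in(("lid",(325,196.5),(223,254),132),("hub",(119.7,151.7),(331.5,121.6),242),("mat",(216,227),(269,203.5),5)):
    print(n,atz(ray("scene",a),z).round(),atz(ray("side",b),z).round())
    c=(atz(ray("scene",a),z)+atz(ray("side",b),z))/2
    if n=="mat":continue
    for p in ((300,) if n=="lid" else (300,)):
        goto([c[0],c[1]-66,330],[180,0,0])
        goto([c[0],c[1]-66,p],[180,0,0])
        o,im=shot("w_"+n);print(o['t'],o['tcp_pos'],c.round(1))
        cv2.imwrite(f"pics/r_{n}.png",rect(o,im,c,100,132 if n=="lid" else 206)[...,::-1])
        for k in (("lid","lid_knob","tap","jar") if n=="lid" else("collar","scale_zero")):
            print(k,[(np.round(d["extent"]).tolist(),round(d["score"],2)) for d in spot_in(k,"wrist")][:3])
E
```

```text
go 18.700000000000003
lid [491. 317. 132.] [481. 317. 132.]
2.7583 [484.88851432 249.13946976 296.86327352] [485.9 316.9 132. ]
lid [([242.0, 109.0, 165.0, 147.0], 0.85), ([338.0, 9.0, 82.0, 17.0], 0.66), ([148.0, 1.0, 22.0, 3.0], 0.44)]
lid_knob [([338.0, 7.0, 81.0, 14.0], 0.8), ([243.0, 109.0, 161.0, 142.0], 0.6), ([148.0, 3.0, 18.0, 6.0], 0.57)]
tap [([193.0, 113.0, 25.0, 58.0], 0.76)]
jar []
hub [ 505. -305.  242.] [ 490. -306.  242.]
5.4833 [ 496.75729843 -369.97603614  297.4937312 ] [ 497.5 -306.   242. ]
collar [([252.0, 125.0, 134.0, 129.0], 0.89)]
scale_zero [([250.0, 123.0, 135.0, 133.0], 0.79)]
mat [563. -14.   5.] [550. -16.   5.]
```

View pics/r_lid.png

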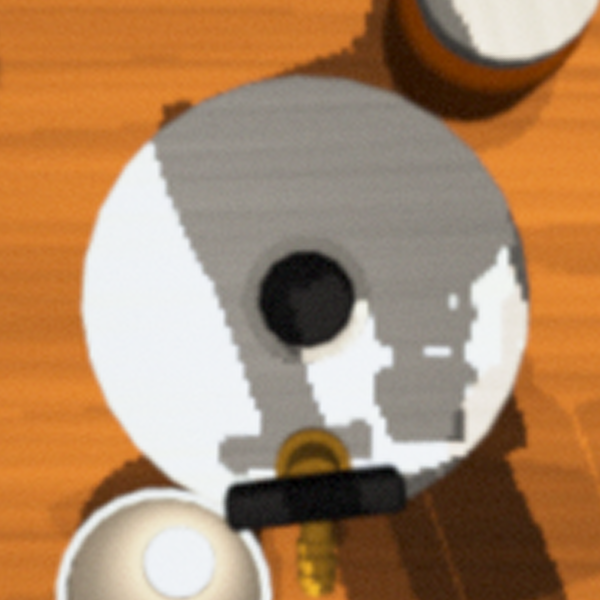

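View pics/r_hub.png

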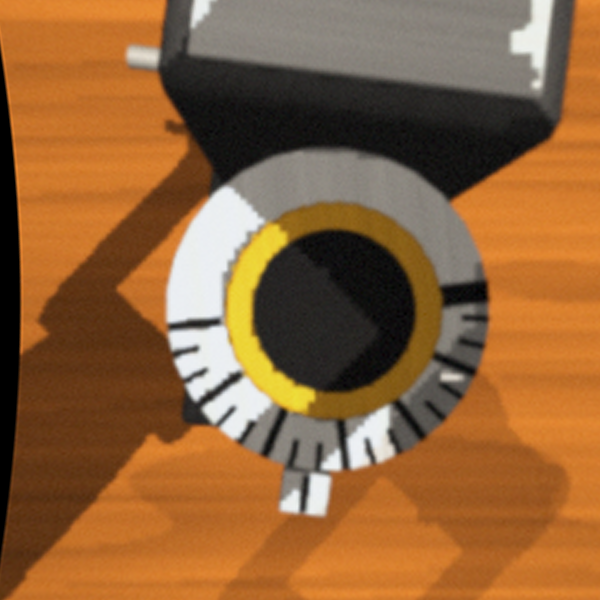

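Run:
```python
from h import *
c=[494.4,-315.2]
goto([*c,290],[180,0,-75])
move_l([*c,208],speed=100)
o=get_obs();print(o['tcp_pos'],o['wrist_force'].round(1))
grip(55,60);o=get_obs();print(o['grip_width'],o['wrist_force'].round(1),o['tcp_pos'])
for y in(-90,-105,-118.5):
    goto([*c,208],[180,0,y]);o=get_obs();print(o['ee_rot'].round(1),o['wrist_force'].round(1),o['moment'].round(2))
wait(.2);grip(85)
move_l([*c,300],speed=150)
goto([c[0],c[1]-66,297],[180,0,0])
o,im=shot("w_hub2");print(o['t'],get_obs()['joint_pos'].round(1))
cv2.imwrite("pics/r_hub2.png",rect(o,im,c,80,206)[...,::-1])
```

```text
[ 494.91641124 -315.62381924  208.87935421] [-0.6  0.2  0.5]
60.334003320794764 [-1.4  4.6  5. ] [ 494.52960026 -313.99188492  209.74132221]
[-1.8e+02  1.0e-01 -9.0e+01] [-2.9  4.3  6.1] [ 0.62  0.36 -0.28]
[-1.80e+02  1.00e-01 -1.05e+02] [-1.   4.   5.1] [ 0.61  0.32 -0.26]
[ 1.800e+02  1.000e-01 -1.185e+02] [-1.9  3.3  5.4] [ 0.6   0.25 -0.27]
12.4417 [-44.1   9.8  88.5   0.   81.8 -44.1]
```

View pics/r_hub2.png

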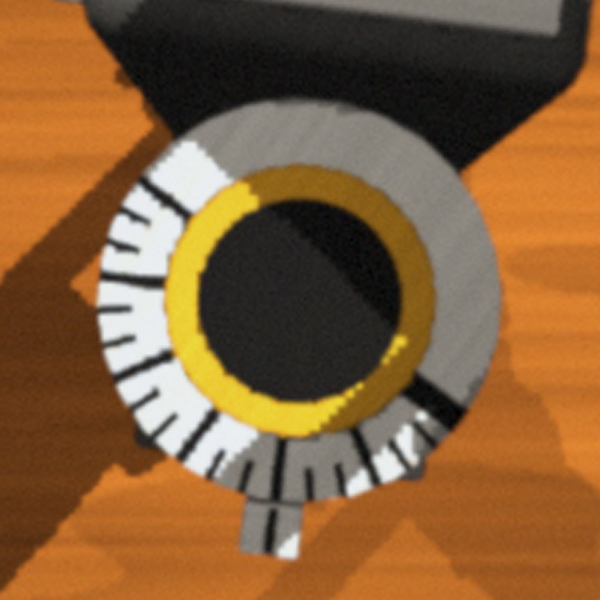

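Run:
```python
from h import *
import pickle
o=pickle.load(open("pics/w_lid.pkl","rb"))
px=np.array([485.9+(300-497)/3,316.9+(300-316)/3,132.]);cam=wray(o,(250,190))[0]
tp=cam+(px-cam)*(190-cam[2])/(132-cam[2]);print("tap",tp,"cam",cam)
c=tp[:2];z=169
goto([*c,300],[180,0,6.5]);grip(38)
move_l([*c,230],speed=200);move_l([*c,z],speed=80)
o=get_obs();print(o['tcp_pos'],o['wrist_force'].round(1))
grip(8,20);o=get_obs();print(o['grip_width'],o['wrist_force'].round(1))
for y in np.linspace(6.5,92.5,7)[1:]:
    goto([*c,z],[180,0,y]);o=get_obs();print(o['ee_rot'][2].round(1),o['wrist_force'].round(1),o['moment'].round(2))
grip(38);move_l([*c,260],speed=150)
goto([486.6,249,297],[180,0,0])
o,im=shot("w_lid2");print(o['t'],o['wrist_force'].round(1))
cv2.imwrite("pics/r_lid2.png",rect(o,im,(486.6,315.2),100,132)[...,::-1])
```

```text
tap [432.65428233 312.34897412 190.        ] cam [486.28858368 315.72701822 440.44700533]
[433.04123489 312.56808866 169.39406429] [-0.4 -0.5 -0.7]
15.66018133515553 [-2.9 -0.5  4.4]
20.6 [-4.1  0.7  6.3] [ 0.22  0.66 -0.15]
34.9 [-1.6 -1.1  6.2] [-0.15  0.34  0.07]
49.1 [-1.1 -1.1  5.3] [-0.27  0.15 -0.05]
63.5 [-2.5 -1.   5.3] [-0.05  0.34 -0.01]
77.8 [-2.5  0.8  4.9] [-0.07  0.41 -0.07]
92.1 [ 0.9 -0.4  3.2] [-0.08 -0.13 -0.05]
21.7583 [-0.1  0.8  0.2]
```

View pics/r_lid2.png

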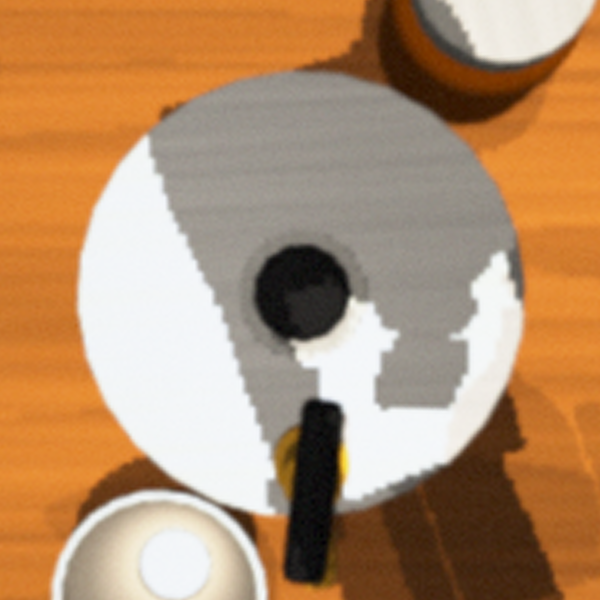

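Run:
```python
from h import *
c=[434.2,311.8];z=169
goto([*c,260],[180,0,84.2])
move_l([*c,200],speed=200);move_l([*c,z],speed=80)
grip(8,40);o=get_obs();print(o['grip_width'],o['wrist_force'].round(1))
for y in (88,93):
    goto([*c,z],[180,0,y]);o=get_obs();print(o['ee_rot'][2].round(1),o['wrist_force'].round(1),o['moment'].round(2),o['grip_width'])
grip(38);move_l([*c,260],speed=150)
goto([486.6,249,297],[180,0,0])
o,im=shot("w_lid3");print(o['t'],o['wrist_force'].round(1))
cv2.imwrite("pics/r_lid3.png",rect(o,im,(486.6,315.2),100,132)[...,::-1])
```

```text
13.906855369204036 [-0.3  0.8  2.4]
87.9 [-0.4 -0.   3.5] [-0.13  0.03 -0.1 ] 13.829728909551912
92.8 [-0.3 -2.7  5.1] [-0.46 -0.01 -0.17] 13.593451422842257
27.3 [0.4 0.7 0.5]
```

View pics/r_lid3.png

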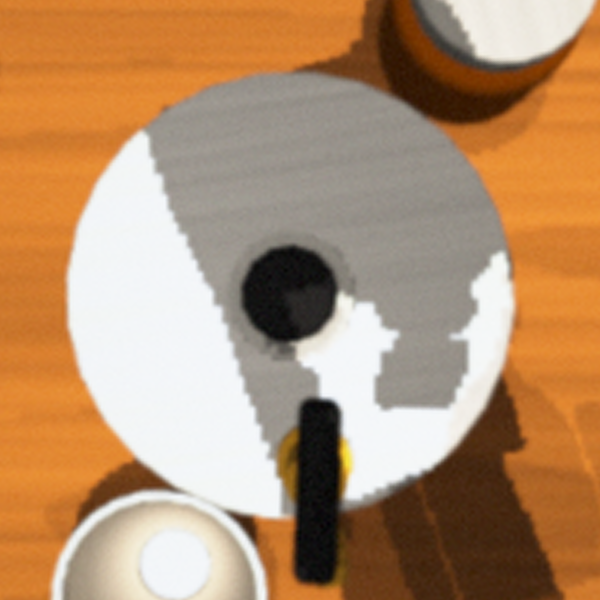

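Run:
```python
from h import *
goto([405,249,280],[180,0,0])
o,im=shot("w_lid4");print(o['t'],o['tcp_pos'],wray(o,(250,190))[0])
cv2.imwrite("pics/r_lid4.png",rect(o,im,(450,315.2),75,154)[...,::-1])
```

```text
27.775 [404.04800165 249.1602378  279.73345505] [404.22018884 315.37354326 423.49613686]
```

View pics/r_lid4.png

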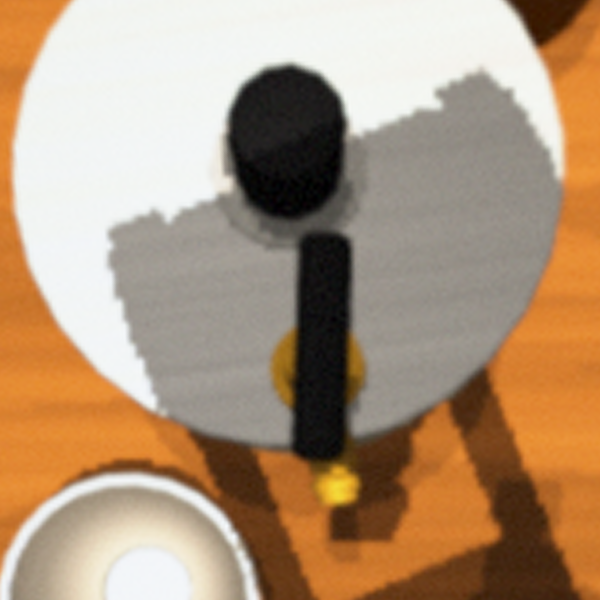

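Run:
```python
from h import *
c=[434,310.7];z=169
goto([*c,250],[180,0,88.2])
move_l([*c,200],speed=200);move_l([*c,z],speed=80)
grip(8,60);o=get_obs();print(o['grip_width'],o['wrist_force'].round(1),o['tcp_pos'])
move_l([*c,z-2],speed=20)
for y in (94,100,104):
    goto([*c,z-2],[180,0,y]);o=get_obs();print(o['ee_rot'][2].round(1),o['wrist_force'].round(1),o['moment'].round(2),o['grip_width'].round(1),o['tcp_pos'].round(1))
grip(38);move_l([*c,250],speed=200)
goto([405,249,280],[180,0,0])
o,im=shot("w_lid5");print(o['t'])
cv2.imwrite("pics/r_lid5.png",rect(o,im,(450,315.2),75,154)[...,::-1])
```

```text
12.14697132432637 [-1.   0.4  2.1] [434.40786562 311.02628241 169.7859136 ]Traceback (most recent call last):
  File "<stdin>", line 8, in <module>
AttributeError: 'float' object has no attribute 'round'
```

Run:
```python
from h import *
c=[434,310.7];z=169
def s():
    o=get_obs();print(o['t'],o['ee_rot'][2].round(1),o['wrist_force'].round(1),o['moment'].round(2),o['grip_width'],o['tcp_pos'].round(1))
s()
goto([*c,z-2],[180,0,98]);s()
grip(38);move_l([*c,250],speed=200)
goto([405,249,280],[180,0,0])
o,im=shot("w_lid5");print(o['t'])
cv2.imwrite("pics/r_lid5.png",rect(o,im,(450,315.2),75,154)[...,::-1])
```

```text
30.9583 93.9 [-3.9 -2.5 11.2] [-0.32  0.67 -0.32] 12.38593132211527 [434.6 311.  169.7]
31.2083 97.9 [-3.3 -2.5 12.4] [-0.43  0.58 -0.55] 12.524592811084979 [434.7 310.8 169.6]
33.5833
```

View pics/r_lid5.png

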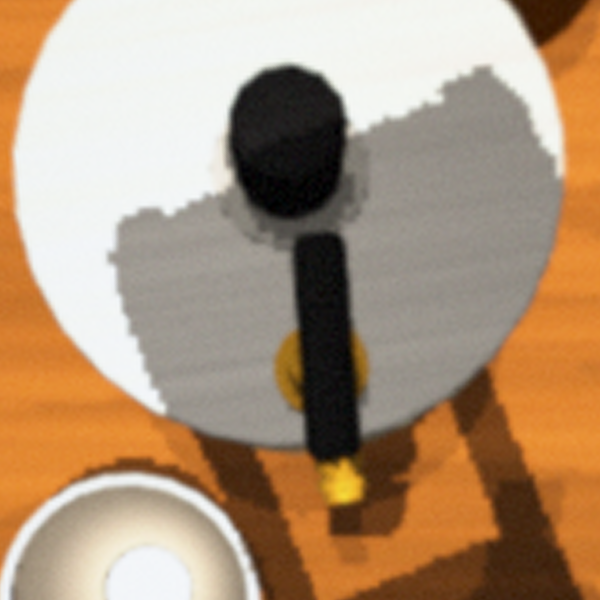

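Run:
```python
from h import *
im=cv2.imread("pics/wrist0.png")
o0=dict(tcp_pos=np.array([624.17,.124,229.95]),ee_rot=np.array([-179.983,.14,0]))
for p in((201,171),(122.5,94),(279.5,94),(122.5,248),(279.5,248)):print(atz(wray(o0,p),5).round(1))
k=[488,318];y=98.8
goto([*k,260],[180,0,y]);grip(45)
move_l([*k,200],speed=200);move_l([*k,137],speed=80)
o=get_obs();print(o['t'],o['tcp_pos'],o['wrist_force'].round(1))
grip(20,70);o=get_obs();print(o['grip_width'],o['wrist_force'].round(1))
move_l([*k,165],speed=40);wait(.3);move_l([*k,235],speed=120)
o=get_obs();print(o['t'],o['grip_width'],o['wrist_force'].round(1))
g,_=0,0
im=get_image("scene");cv2.imwrite("pics/lift.png",im[100:290,170:430][...,::-1].repeat(3,0).repeat(3,1))
for kk in("lid","mat"):print(kk,[(np.round(d["extent"]).tolist(),round(d["score"],2)) for d in spot_in(kk,"scene")][:4])
```

```text
[557.6 -11.8   5. ]
[454.   92.6   5. ]
[656.6  85.    5. ]
[ 430.2 -126.9    5. ]
[ 660.9 -120.4    5. ]
36.7417 [488.46122468 318.22328562 137.4716578 ] [0.5 1.  0.2]
27.723382840456864 [0.1 1.3 2.8]
38.9167 27.35229400490405 [-0.6 -0.5 -5.5]
lid [([394.0, 193.0, 49.0, 40.0], 0.89), ([329.0, 178.0, 54.0, 37.0], 0.67), ([400.0, 258.0, 64.0, 58.0], 0.67)]
mat [([216.0, 229.0, 56.0, 48.0], 0.9), ([351.0, 194.0, 7.0, 10.0], 0.44)]
```

View pics/lift.png

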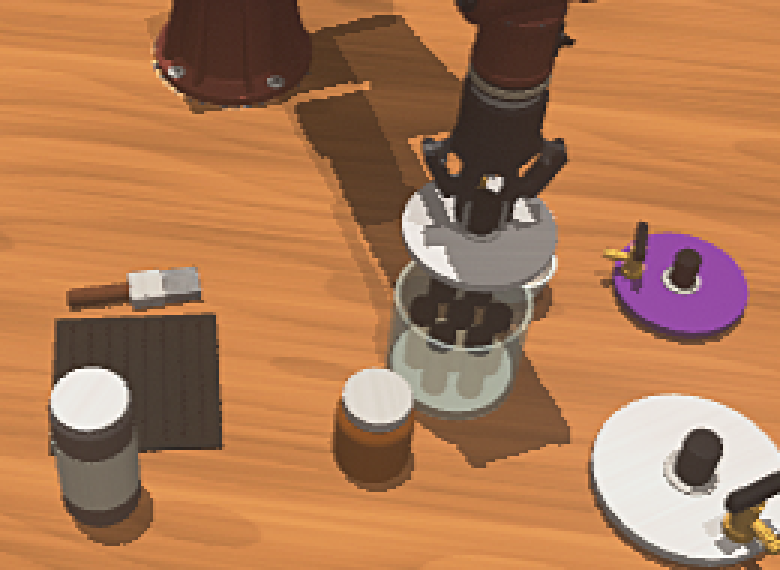

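Run:
```python
from h import *
m=[557,-13];A=[180,0,98.8]
move_l([*m,235],A,speed=200)
o=get_obs();print(o['t'],o['grip_width'],o['wrist_force'].round(1));f0=o['wrist_force'][2]
move_l([*m,70],speed=120);move_l([*m,38],speed=50)
z=38
while z>26:
    z-=1.5;move_l([*m,z],speed=20);f=get_obs()['wrist_force'][2]
    if f-f0>4:break
o=get_obs();print(z,o['tcp_pos'],o['wrist_force'].round(1),o['t'])
grip(46);wait(.2)
move_l([*m,90],speed=120)
goto([557,-79-13,297],[180,0,0])
o,im=shot("w_end");print(o['t'],o['wrist_force'].round(1))
cv2.imwrite("pics/r_end.png",rect(o,im,m,120,25)[...,::-1])
```

```text
40.9083 27.044706077441276 [ 0.5  1.  -5.2]
30.5 [557.32402896 -13.09416669  31.28621077] [-3.1 -0.5  2.2] 44.475
47.05 [-0.8  0.6 -0.2]
```

View pics/r_end.png

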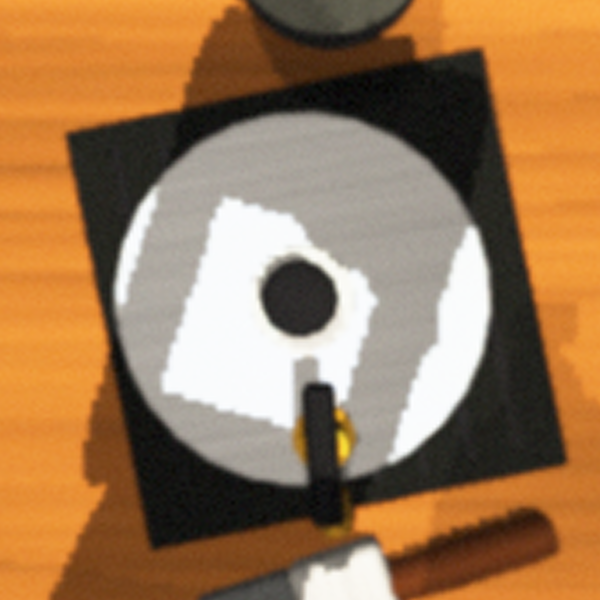

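```bash
python3 -c "
from station import *
sign_off();print(get_obs()['t'])"
```

```text
the job is handed in; nothing more can be done
the job is handed in; nothing more can be done
```

I set the collar to about 60°, opened the tap to about 85°, then lifted the lid off and laid it on the mat. I handed the job in at about 47 s; no verdict was reported.

- **Collar:** I turned it from about 103° to 60°. A close look afterwards showed the 60 mark within about 0.5° of the index line.
- **Tap:** It took three grips. The first turn stopped at about 80° because the handle slipped in the pads. The second only turned the lid by about 4° and shifted it about 3.5 mm in its seat. A tighter grip with light downward pressure then brought it to about 85°. That is past the 1.35 rad needed (1.47–1.48 rad by eye), but about 5° short of fully in line with the nozzle.
- **Lid:** I lifted it by the knob only after the tap was open and lowered it slowly until it touched the mat. The last picture shows it flat and right way up, about 6 mm from the mat's centre, with the tap open at about 84°.
- **Other things on the bench:** The gripper was clear of everything at hand-in. The jar and bystanders looked undisturbed in the pictures, but I did not measure their positions.

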